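Unlock the cam and dock the sample carriage

TASK

The sample carriage of the blue shuttle is locked by the brass cam. First turn the cam by pushing its red lever clockwise (seen from above) all the way round to its stop, so that the cam's low point (white dot) faces the carriage; only then push the carriage by its yellow plate forward, towards the cam, until it is fully home against its end stop, and leave everything clear. Only push: nothing is to be gripped or lifted, do not touch the tin riding on the carriage, and leave the other things on the bench where they are.

Things in the scene. Friction and masses are not known exactly. Their poses are not given: they have to be found in the camera images.
- shuttle: Fixed blue bed 300 x 160 x 14 mm with two aluminium rails. Origin on the bench; x forward along the rails (the way to push, towards the cam), y left, z up. Bed x -135 to 165 mm. Rails x -125 to 80, each 30 to 50 mm off the centre line, tops 32 mm above the bench. Cam axis at x 110, y 0. Green home lines on the rails at x 45. End stop: low bar between the rails, face at x 69.
- cam (a joint): Cam angle, rad, counter-clockwise positive; eccentric disc of radius 36 mm, 16 mm off axis. 0: low point (white dot, 20 mm from axis) faces the carriage, at a hard stop. Starts locked at 1.75 to 2.4 (limit 2.6). Stiff, about 0.4 N m (7 N at 60 mm), stays where left. Lever points at (joint - 1.047) from the shuttle's x axis: it swings clockwise from left-forward past forward to right-forward.
- cam_axis (a point): Point on the cam's vertical axis, 57 mm above the bench (mid height of the lever). The brass cam lies 28 to 46 mm above the bench.
- lever_end (a point): Centre of the black knob at the lever's end, 77 mm from the cam axis, 57 mm above the bench. The red lever is a straight bar 14 mm wide, 50 to 64 mm above the bench, from the axis to the knob (22 mm diameter, 49 to 73 mm above the bench). Below its swing are only the 14 mm bed, the cam (top 46 mm) and, where its swing ends, a 62 mm high stop pin.
- carriage: Follower slide, 0.7 kg with tin: steel plate 120 x 70 x 12 mm captive under the rails' lips, yellow push plate at its rear, black nest with tin, steel nose in front that meets the cam unless that is at its low point. Origin: centre of its underside, x forward. Starts at shuttle x -50 to -22 mm; fully home at x 9. Its white lines meet the rails' green lines when home. Slides with a few N.
- push_face (a point): Centre of the rear face of the yellow push plate (64 mm wide, 8 mm thick, 34 to 76 mm above the bench), 60 mm behind the carriage's origin, 55 mm above the bench: push here, forward. Behind it are only the bed and the rails (32 mm high).
- tin: Sample tin full of black bitumen, 55 mm diameter, 35 mm high, standing loose in the carriage's nest, top 69 mm above the bench. Origin at the centre of its underside. Not to be touched.
- nest (a point): Centre of the nest's floor on the carriage, where the tin stands, 8 mm behind the carriage's origin, 34 mm above the bench; its black rim is 8 mm high.
- spare_tin_a: Bystander: a full sample tin, 55 mm diameter, 35 mm high, on the bench left of the shuttle. Origin at the centre of its underside.
- spare_tin_b: Bystander: an empty bright sample tin, 55 mm diameter, 35 mm high, on the bench right of the shuttle. Origin at the centre of its underside.
- weight_a: Bystander: brass weight, 22 mm diameter, 34 mm high, standing on the bed right of the rails. Origin at the centre of its underside.
- weight_b: Bystander: brass weight, 25 mm diameter, 40 mm high, standing on the bed right of the rails. Origin at the centre of its underside.
- lump_a: Bystander: black bitumen lump, about 60 x 35 x 35 mm, on the yellow envelope behind the shuttle. Origin under its middle.
- lump_b: Bystander: black bitumen lump, about 50 x 35 x 35 mm, on the yellow envelope behind the shuttle. Origin under its middle.
Not all that is in view belongs to the job. Of the things that look like the carriage, the smallest one is meant.

How it is judged:
By the outcome, as a careful person would: the job done as asked, in the order asked, and still so for the second after the job is handed in, with the robot touching nothing.
It also fails if it takes over 51 s, if anything falls off the work surface, if the arm or the gripper's body presses on something with over 40 N, if the wrist force passes 120 N, or if a joint passes its speed limit or range.

ROBOT

A 6-joint arm with a two-finger parallel gripper is mounted at the origin on the work surface. World frame = base frame: x ahead of the robot, y to its left, z up, the work surface at z = 0. Lengths are in mm, angles in rad, forces in N, time in s.
With the tool pointing down it reaches from about 300 to 825 mm from the base axis. Payload 5.4 kg.
Tool frame: the origin (TCP) lies at the very end of the fingers, on their centre line; the grasp point (between the pads) lies arm.grip_point_offset behind it (arm.grip_point_offset is the distance from the TCP to the grasp point, in mm); z points along the fingers, y is the direction in which the jaws open and shut (so a half turn about z gives the same grasp; the last joint's range is limited). The gripper opens to 92 mm and grips with 3 to 60 N. Pads are 20 mm wide; open, the fingers measure 128 mm over their backs; the gripper's body (75 mm by 189 mm) begins 69 mm behind the grasp point.
Start: joints at [1.016, 0.158, 1.597, -0, 1.386, -0.21], TCP at [194.364, 541.137, 214.601] pointing down, gripper open.
Joint ranges: [-2.91, 2.91], [-0.94, 2.29], [0.18, 2.7], [-1.29, 4.43], [0.17, 2.64], [-3, 3]. Speed limits (rad/s): [2.57, 2.57, 3.14, 3.14, 3.14, 3.14].

INTERFACE

Orientations are given as a unit quaternion [x, y, z, w].
In Python, from cell import arm, optics, finish_job, nets gives the robot as it stands. The module is installed in compiled form; this text tells all that it offers.
- The arm moves only by the shell command python3 -m creep 'ROWS' [OPENING] [FORCE]. ROWS is JSON, a list of rows, each an object with "linear": the shift along the tool's x, y, z in m, a list of three; "rot": the turn, a rotation vector about the tool's x, y, z in rad, a list of three. In form: [{"linear": [dx, dy, dz], "rot": [rx, ry, rz]}, ...]. A call has exactly 10 rows; each row is the pose to reach, as a shift and turn from the pose measured when the call began, along the tool's axes at that moment; what a row does not reach only later rows make up. A row lasts 1/12 s, in which the tool goes at most 41.7 mm and 7.16 degrees, less where a joint would pass 70% of its speed; a pose out of reach is approached as far as the arm can. A call with a gripper value outside its range is refused whole. OPENING is the closure in counts, from 0 (fully open) to 255 (shut), set as the call begins (- or left out, the last holds). The fingers move at their own pace and stop on an object; FORCE is the grip in N (left out, the last holds). Time passes only in rows, so rows that repeat a pose let the fingers close, or fill a call up. It gives the time, the measured TCP pose, the force and the opening at its end, in the units of the state.
- arm.read_state(): the state, without advancing time (a new reading comes with each control period).
- optics.get_image(name): name is "side" or "top" or "wrist"; returns the picture (384x512x3 uint8, blue, green, red); there is no depth.
- optics.camera_model(name): a dict with "fx", "fy", "cx", "cy" (pixels), "distortion" ([k1, k2, p1, p2, k3] as OpenCV has them; the pictures are not rectified), "extrinsics" (4x4, takes a point from camera to world coordinates); the wrist camera has in their place "hand_eye" (4x4, takes a point from camera to tool coordinates, whose origin is the TCP and whose axes are the flange's). Camera axes: x right, y up, looking along -z (the intrinsics and any distortion apply to the point x, -y, -z); pixel columns grow to the right and rows downward; lengths in mm; the calibration is good to about 2 mm. A picture is of the moment at which its call begins: read the wrist's pose just before it. camera_model takes no time and is no camera call.
- finish_job(): hands the job in, once; it reports no verdict.
Trained networks look in the newest picture that a camera, given by its name, has taken for a name from the list of things; names that differ only in an ending like _2 or _b are one class to them, and where a whole thing is asked for, a point or a joint stands for the part that bears it (a point fixed in the world has none). Each returns a list of dicts, best first, with "confidence" (0 to 1); they miss things now and then, are a little off and sometimes report something else, mostly with a low value. They report only what shows in the picture. A call takes as long as a camera call. They do not tell look-alikes from the thing itself.
- nets.search_frame(camera, thing): "rect" ([left, top, width, height] in pixels, round what is visible of it).
The state is a dict: "time": time; "joint_positions": joint angles; "joint_velocities": joint speeds; "effort": joint torques, N m; "tool_pos": TCP position; "eef_rot": TCP orientation; "force": force on the tool from outside, world axes, zero at the start; "moment": the same for the moment, N m; "gripper_width": finger opening in mm.
Only numpy, scipy, OpenCV 4.12 (cv2) and the standard library are available. Lean on these libraries where they do the work, as an engineer would, in place of code of your own. Each camera call takes 0.05 s, during which the arm holds its last target.

## Working session

There is one attempt and no reset: what is moved stays moved. The work goes in short steps, Python scripts to look and compute and a shell command to move; the robot and the scene stay as the last step left them, time stands still between calls to the robot, and variables do not carry over. Pictures are saved under pics/ and viewed, and the job is handed in when it is done.

```bash
mkdir -p pics; python3 - <<'E'
from cell import arm, optics, nets
import cv2, json
s=arm.read_state(); print(s)
print(arm.grip_point_offset)
for n in ["side","top","wrist"]:
    im=optics.get_image(n); cv2.imwrite(f"pics/{n}0.png",im)
    m=optics.camera_model(n); print(n,m)
E
```

```text
{'time': 0.0, 'joint_positions': array([ 1.01590833e+00,  1.59035166e-01,  1.59824055e+00, -3.52776180e-06,
        1.38617932e+00, -2.10097420e-01]), 'joint_velocities': array([ 2.16785202e-03,  5.63859385e-05, -6.11001188e-04,  2.39855705e-04,
        7.30467565e-04,  3.44301008e-04]), 'effort': array([ 1.89113394e-03, -3.85549808e+01, -3.22114563e+01,  7.04437564e-02,
        3.75360344e-02, -1.59503129e-04]), 'tool_pos': array([194.03192609, 540.60772002, 213.6225496 ]), 'eef_rot': array([ 1.71542226e-01,  9.85176328e-01, -8.64547701e-04, -3.45944072e-04]), 'force': array([-0.13990663,  0.71525452,  0.18791676]), 'moment': array([ 0.04626227, -0.02653127, -0.00496645]), 'gripper_width': 91.89312407006219}
18.700000000000003
side {'fx': 400.2144794839213, 'fy': 400.2144794839213, 'cx': 252.03752953500995, 'cy': 192.80464355139333, 'distortion': array([-0.05379623,  0.        ,  0.        ,  0.        ,  0.        ]), 'extrinsics': array([[ 7.85971079e-01,  3.33113746e-01, -5.20849973e-01,
        -2.04218833e+01],
       [-6.18174209e-01,  4.09113818e-01, -6.71182934e-01,
        
[... 585 characters left out ...]
  1.98166172e-01,  9.80009892e-01,
         1.22519260e+03],
       [ 0.00000000e+00,  0.00000000e+00,  0.00000000e+00,
         1.00000000e+00]])}
wrist {'fx': 330.40956467949917, 'fy': 330.40956467949917, 'cx': 253.52042225635464, 'cy': 190.28287906953105, 'distortion': array([-0.04016371,  0.        ,  0.        ,  0.        ,  0.        ]), 'hand_eye': array([[-1.86777489e-05,  9.64653966e-01,  2.63519879e-01,
         7.45665918e+01],
       [ 9.99999980e-01, -3.44070232e-05,  1.96830008e-04,
        -1.45543336e+00],
       [ 1.98939783e-04,  2.63519877e-01, -9.64653946e-01,
        -1.71207571e+02],
       [ 0.00000000e+00,  0.00000000e+00,  0.00000000e+00,
         1.00000000e+00]])}
```

View pics/side0.png

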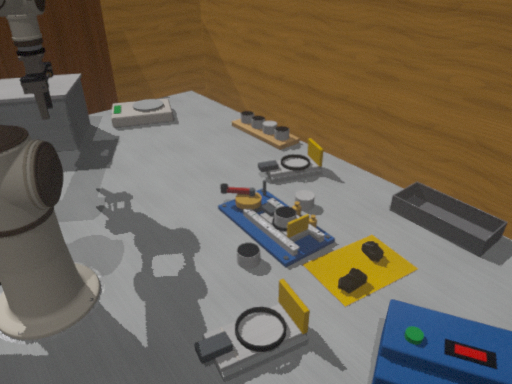

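View pics/top0.png

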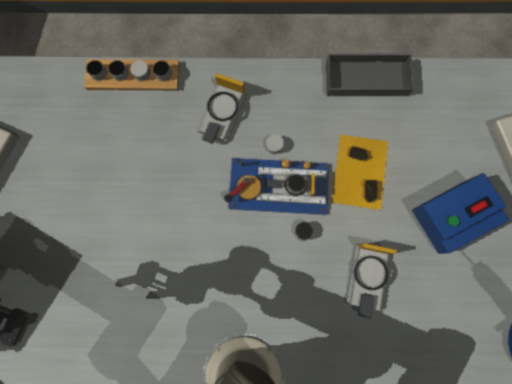

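View pics/wrist0.png

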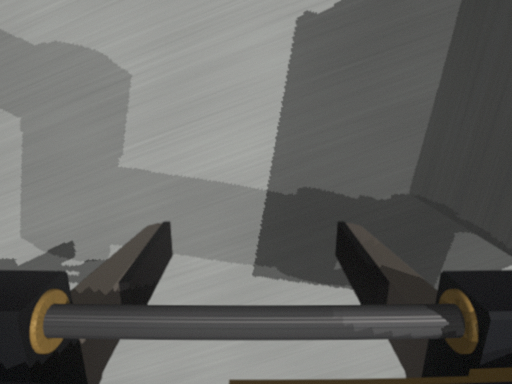

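```bash
python3 - <<'E'
from cell import nets
for c in ["top","side"]:
    for t in ["shuttle","cam","cam_axis","lever_end","carriage","push_face","tin","nest","weight_a","spare_tin_a"]:
        r=nets.search_frame(c,t); print(c,t,[([round(v) for v in d["rect"]],round(d["confidence"],2)) for d in r[:4]])
E
```

```text
top shuttle [([225, 158, 106, 56], 0.64)]
top cam [([222, 175, 40, 30], 0.61)]
top cam_axis [([223, 160, 107, 56], 0.79)]
top lever_end [([224, 174, 36, 26], 0.9), ([225, 159, 105, 57], 0.56)]
top carriage [([195, 74, 50, 69], 0.98), ([270, 170, 43, 26], 0.89), ([349, 247, 50, 71], 0.86), ([303, 164, 9, 7], 0.48)]
top push_face [([343, 246, 56, 72], 0.96), ([267, 174, 51, 23], 0.93), ([197, 75, 50, 69], 0.78)]
top tin [([284, 171, 20, 23], 0.82)]
top nest [([343, 242, 56, 74], 0.79), ([267, 174, 47, 25], 0.57), ([200, 73, 48, 75], 0.55)]
top weight_a [([304, 163, 9, 10], 0.47), ([283, 164, 7, 5], 0.43)]
top spare_tin_a [([265, 134, 18, 20], 0.77)]
side shuttle [([216, 180, 116, 86], 0.8)]
side cam [([222, 184, 40, 25], 0.93), ([306, 212, 9, 13], 0.31)]
side cam_axis [([218, 180, 115, 87], 0.9)]
side lever_end [([222, 183, 38, 25], 0.75), ([258, 205, 49, 34], 0.54)]
side carriage [([194, 280, 116, 102], 0.93), ([262, 204, 52, 36], 0.57), ([257, 141, 63, 43], 0.56)]
side push_face [([262, 204, 48, 38], 0.91), ([193, 280, 117, 104], 0.87), ([256, 139, 67, 42], 0.81), ([220, 181, 114, 84], 0.72)]
side tin [([274, 207, 25, 19], 0.62)]
side nest [([193, 283, 117, 101], 0.76), ([259, 138, 61, 45], 0.66), ([261, 204, 50, 36], 0.61)]
side weight_a []
side spare_tin_a [([234, 243, 27, 25], 0.77), ([294, 190, 20, 19], 0.65)]
```

Carriage look-alikes in the top view: grey/yellow slides at (220,108) and (371,280), both larger and off the bed, and the slide on the blue bed at (290,184), which is the smallest. I choose the one on the bed and check it in a crop.

```bash
python3 - <<'E'
import cv2
a=cv2.imread("pics/top0.png")[145:230,215:340]; cv2.imwrite("pics/topc.png",cv2.resize(a,None,fx=6.2,fy=6.2,interpolation=cv2.INTER_CUBIC))
a=cv2.imread("pics/side0.png")[170:270,205:340]; cv2.imwrite("pics/sidec.png",cv2.resize(a,None,fx=5.8,fy=5.8,interpolation=cv2.INTER_CUBIC))
E
```

```text
(no output)
```

View pics/topc.png

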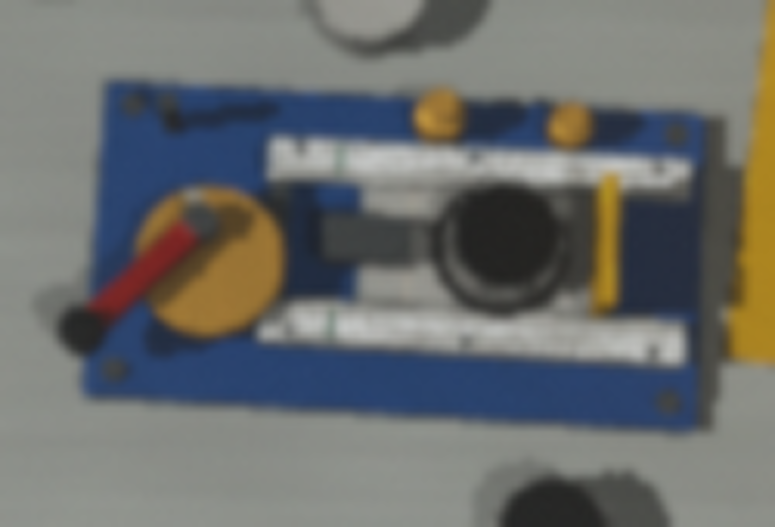

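View pics/sidec.png

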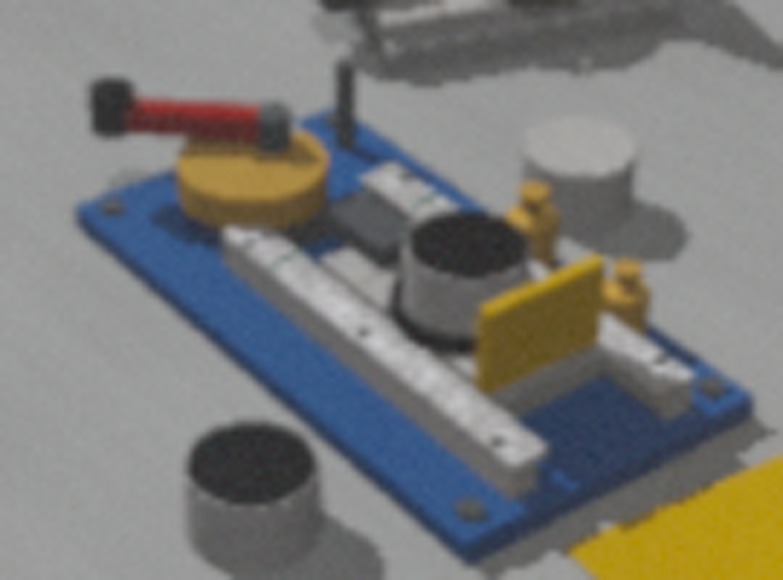

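```bash
cat > h.py <<'E'
import numpy as np, cv2
from cell import optics
F=np.diag([1,-1,-1.])
def proj(n,P,T=None):
    m=optics.camera_model(n); E=m["extrinsics"] if T is None else T
    K=np.array([[m["fx"],0,m["cx"]],[0,m["fy"],m["cy"]],[0,0,1]])
    R=F@E[:3,:3].T; t=-R@E[:3,3]
    return cv2.projectPoints(np.asarray(P,float).reshape(-1,1,3),cv2.Rodrigues(R)[0],t,K,m["distortion"])[0].reshape(-1,2)
def onz(n,uv,z,T=None):
    m=optics.camera_model(n); E=m["extrinsics"] if T is None else T
    K=np.array([[m["fx"],0,m["cx"]],[0,m["fy"],m["cy"]],[0,0,1]])
    p=cv2.undistortPoints(np.array(uv,float).reshape(-1,1,2),K,m["distortion"]).reshape(-1,2)
    d=np.c_[p[:,0],-p[:,1],-np.ones(len(p))]@E[:3,:3].T
    return E[:3,3]+d*((z-E[2,3])/d[:,2])[:,None]
def wristT(s):
    from scipy.spatial.transform import Rotation as R
    T=np.eye(4);T[:3,:3]=R.from_quat(s["eef_rot"]).as_matrix();T[:3,3]=s["tool_pos"]
    return T@optics.camera_model("wrist")["hand_eye"]
def pose(p): 
    c,s=np.cos(p[2]),np.sin(p[2]); return lambda x,y,z: np.array([p[0]+c*x-s*y,p[1]+s*x+c*y,z])
E
python3 - <<'E'
from h import *
from scipy.optimize import least_squares
t=lambda u,v:((u+.5)/6.2-.5+215,(v+.5)/6.2-.5+145)
s=lambda u,v:((u+.5)/5.8-.5+205,(v+.5)/5.8-.5+170)
obs=[("top",t(105,82),(165,-80,14)),("top",t(84,395),(165,80,14)),("top",t(700,430),(-135,80,14)),("top",t(707,117),(-135,-80,14)),
("side",s(80,208),(165,80,14)),("side",s(470,550),(-135,80,14)),("side",s(750,400),(-135,-80,14)),("side",s(335,110),(165,-80,14)),
("top",t(340,158),(45,-40,32)),("top",t(330,325),(45,40,32))]
def r(p):
    f=pose(p); return np.concatenate([proj(n,f(*q))[0]-uv for n,uv,q in obs])
o=least_squares(r,[570,0,1.57]); print(o.x,np.round(o.fun.reshape(-1,2),1).tolist())
f=pose(o.x); print("axis",f(110,0,57),"spare corners",f(165,80,0))
k=onz("top",[t(84,328)],73)[0]; k2=onz("side",[s(112,88)],73)[0];print("knob",k,k2)
c,sn=np.cos(o.x[2]),np.sin(o.x[2])
for q in (k,k2):
    d=(q-f(110,0,0)); a=np.arctan2(d[1],d[0])-o.x[2]; print("lever ang",a,"joint",a+1.047,np.hypot(*d[:2]))
# push plate top edge centre z76, tin
for q in (onz("top",[t(609,182),t(607,305)],76)):
    d=q[:2]-o.x[:2]; print("plate",q, c*d[0]+sn*d[1],-sn*d[0]+c*d[1])
for q in onz("side",[s(480,305),s(602,258)],76):
    d=q[:2]-o.x[:2]; print("plate side",c*d[0]+sn*d[1],-sn*d[0]+c*d[1])
for nme,uv,z in (("spareL",t(555,515),35),("spareR",t(365,15),35),("w1",t(440,105),40),("w2",t(570,118),34)):
    q=onz("top",[uv],z)[0];d=q[:2]-o.x[:2];print(nme,q,c*d[0]+sn*d[1],-sn*d[0]+c*d[1])
E
```

```text
[ 544.77868952 -113.37535533    1.52081729] [[-0.0, -0.2], [-0.7, 0.4], [-0.3, 0.8], [0.1, -0.4], [-1.2, -0.2], [-0.1, -0.2], [1.8, -0.3], [0.8, -0.9], [0.1, 0.9], [0.2, 0.0]]
axis [550.27409472  -3.51271144  57.        ] spare corners [473.12169267  55.41526882   0.        ]
knob [497.38298932  48.83135971  73.        ] [497.03479918  52.08744378  73.        ]
lever ang 0.8405753572664088 joint 1.8875753572664087 74.41351231123359
lever ang 0.8136893851718998 joint 1.8606893851718997 76.97921699790176
plate [ 568.68314732 -195.72264262   76.        ] -81.05023652174508 -27.9885331243505
plate [ 510.1282818 -193.9947583   76.       ] -82.24980717341094 30.57953744003126
plate side -76.71029977230963 29.494312157547167
plate side -81.11244278511506 -32.7822809360078
spareL [ 416.58569432 -172.89524599   35.        ] -65.84986365859773 125.0594133191309
spareR [661.68300253 -81.87155971  35.        ] 37.30478952597205 -115.18446169330866
w1 [ 614.87600481 -118.50208923   40.        ] -1.6183944578051306 -70.2659078800459
w2 [ 610.44257347 -182.1533008    34.        ] -65.4116116485191 -69.01791432831415
```

The crop confirms it: the slide at (290,184) is on the blue bed, with the red lever, tin and yellow plate at (313,184). The lever points left-forward, and the joint is about 1.87. Next I work out the approach pose.

```bash
cat >> h.py <<'E'
AX=np.array([550.27,-3.51]); YAW=1.5208; SH=(544.78,-113.38,1.5208)
def delta(target,psi):
    from cell import arm
    from scipy.spatial.transform import Rotation as R
    s=arm.read_state(); M=R.from_quat(s["eef_rot"])
    y=np.array([np.cos(psi),np.sin(psi),0]); z=np.array([0,0,-1.]); x=np.cross(y,z)
    T=R.from_matrix(np.c_[x,y,z])
    print("t",round(s["time"],2),"pos",s["tool_pos"].round(1),"F",s["force"].round(1),"w",round(s["gripper_width"],1))
    print("linear m",(M.inv().apply(np.array(target)-s["tool_pos"])/1000).round(4),"rot",(M.inv()*T).as_rotvec().round(4))
def leverpt(theta,a,b):
    u=np.array([np.cos(theta),np.sin(theta)]);t=np.array([-u[1],u[0]]);return AX+a*u+b*t
E
python3 - <<'E'
from h import *
p=leverpt(2.35,46,36);print(p)
delta([*p,120],2.35)
E
```

```text
[492.33215777   3.92010346]
t 1.15 pos [194.4 541.1 214.6] F [0.6 0.4 0.4] w 91.8
linear m [-0.462  -0.4049  0.0946] rot [ 0.    -0.    -1.124]
```

```bash
python3 -m creep '[{"linear":[-0.028,-0.024,0],"rot":[0,0,-0.11]},{"linear":[-0.056,-0.049,0],"rot":[0,0,-0.22]},{"linear":[-0.084,-0.073,0],"rot":[0,0,-0.33]},{"linear":[-0.112,-0.098,0],"rot":[0,0,-0.44]},{"linear":[-0.14,-0.122,0],"rot":[0,0,-0.55]},{"linear":[-0.168,-0.147,0],"rot":[0,0,-0.66]},{"linear":[-0.196,-0.171,0],"rot":[0,0,-0.78]},{"linear":[-0.224,-0.196,0],"rot":[0,0,-0.9]},{"linear":[-0.252,-0.22,0],"rot":[0,0,-1.01]},{"linear":[-0.28,-0.245,0],"rot":[0,0,-1.12]}]' 255 30
python3 - <<'E'
from h import *
delta([*leverpt(2.35,46,36),120],2.35)
E
```

```text
time: 1.98
tool_pos: [368.9, 227.6, 214.9]
eef_rot: [-0.356, 0.935, -0.0, 0.0]
force: [-0.1, -0.5, 0.3]
gripper_width: 27.3
t 1.98 pos [368.9 227.6 214.9] F [-0.1 -0.5  0.3] w 27.3
linear m [ 0.0565 -0.2491  0.0949] rot [-0.0003  0.0008 -0.0521]
```

```bash
python3 -m creep '[{"linear":[0.008,-0.035,0.005],"rot":[0,0,-0.02]},{"linear":[0.016,-0.07,0.01],"rot":[0,0,-0.05]},{"linear":[0.024,-0.105,0.02],"rot":[0,0,-0.05]},{"linear":[0.032,-0.14,0.03],"rot":[0,0,-0.05]},{"linear":[0.04,-0.175,0.045],"rot":[0,0,-0.05]},{"linear":[0.048,-0.21,0.06],"rot":[0,0,-0.05]},{"linear":[0.054,-0.235,0.075],"rot":[0,0,-0.05]},{"linear":[0.0565,-0.249,0.09],"rot":[0,0,-0.05]},{"linear":[0.0565,-0.249,0.095],"rot":[0,0,-0.05]},{"linear":[0.0565,-0.249,0.095],"rot":[0,0,-0.05]}]'
python3 - <<'E'
from h import *
from cell import arm,optics
delta([*leverpt(2.35,46,36),53],2.35)
for n in ("wrist","side"): 
    cv2.imwrite(f"pics/{n}1.png",optics.get_image(n))
a=cv2.imread("pics/side1.png")[130:280,190:340]; cv2.imwrite("pics/side1c.png",cv2.resize(a,None,fx=4,fy=4,interpolation=cv2.INTER_CUBIC))
E
```

```text
time: 2.82
tool_pos: [491.1, 4.1, 118.4]
eef_rot: [-0.378, 0.926, 0.001, -0.001]
force: [-0.6, -0.2, 0.1]
gripper_width: 0.2
t 2.82 pos [491.1   4.1 118.4] F [-0.6 -0.2  0.1] w 0.2
linear m [-0.0008 -0.0011  0.0654] rot [ 0.0029 -0.0008 -0.0036]
```

View pics/wrist1.png

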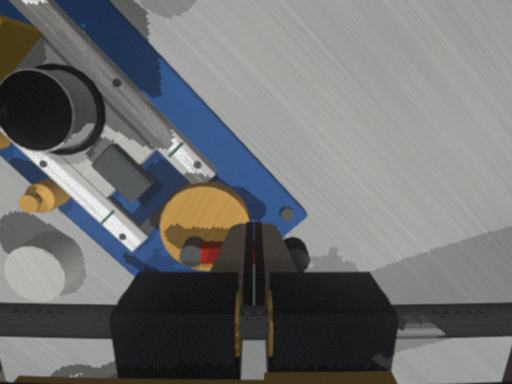

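View pics/side1c.png

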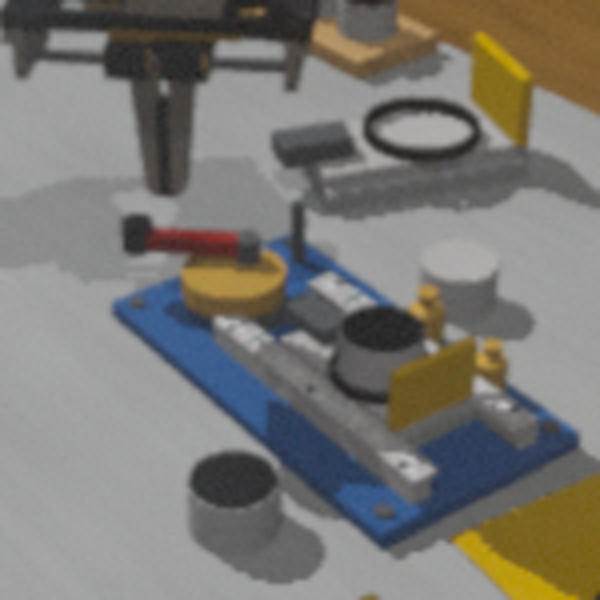

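```bash
python3 - <<'E'
from h import *
from cell import arm
T=wristT(arm.read_state())
k=leverpt(2.35,77,0)
print("axis,knob,tip wrist",proj("wrist",[[*AX,64],[*k,73],arm.read_state()["tool_pos"]],T).round(0).tolist())
print("side",proj("side",[[*AX,64],[*k,73],arm.read_state()["tool_pos"]]).round(0).tolist(), "from crop: pivot",190+250/4,130+232/4,"knob",190+137/4,130+222/4)
E
```

```text
axis,knob,tip wrist [[192.0, 253.0], [295.0, 258.0], [254.0, 240.0]]
side [[252.0, 189.0], [224.0, 185.0], [232.0, 177.0]] from crop: pivot 252.5 188.0 knob 224.25 185.5
```

The wrist view shows the fingertips on the counter-clockwise side of the lever, and the projected axis and knob match the pictures in both views. Descending.

```bash
python3 -m creep '[{"linear":[0,-0.001,0.012],"rot":[0,0,0]},{"linear":[0,-0.001,0.024],"rot":[0,0,0]},{"linear":[0,-0.001,0.036],"rot":[0,0,0]},{"linear":[0,-0.001,0.048],"rot":[0,0,0]},{"linear":[0,-0.001,0.058],"rot":[0,0,0]},{"linear":[0,-0.001,0.065],"rot":[0,0,0]},{"linear":[0,-0.001,0.065],"rot":[0,0,0]},{"linear":[0,-0.001,0.065],"rot":[0,0,0]},{"linear":[-0.006,-0.001,0.065],"rot":[0,0,0]},{"linear":[-0.012,-0.001,0.065],"rot":[0,0,0]}]'
python3 - <<'E'
from h import *
from cell import arm,optics
for n in ("wrist","side"): 
    cv2.imwrite(f"pics/{n}2.png",optics.get_image(n))
a=cv2.imread("pics/side2.png")[130:280,190:340]; cv2.imwrite("pics/side2c.png",cv2.resize(a,None,fx=4,fy=4,interpolation=cv2.INTER_CUBIC))
# frame coords
p=arm.read_state()["tool_pos"][:2]-AX; th=2.35; u=np.array([np.cos(th),np.sin(th)]); print(p@u, p@np.array([-u[1],u[0]]))
for off in (0.,):
  a,b=p@u,p@np.array([-u[1],u[0]])
  for i in range(1,22):
    f=0.1*i; print(round(f,1), round((a*np.sin(-f)+b*np.cos(f)-b)/1000,4), round((a*np.cos(f)+b*np.sin(f)-a)/1000,4))
E
```

```text
time: 3.75
tool_pos: [502.3, 12.7, 56.2]
eef_rot: [-0.379, 0.925, -0.0, 0.001]
force: [0.8, -0.2, -0.0]
gripper_width: 0.7
45.16342809257947 22.195194574674858
0.1 -0.0046 0.002
0.2 -0.0094 0.0035
0.3 -0.0143 0.0045
0.4 -0.0193 0.0051
0.5 -0.0244 0.0051
0.6 -0.0294 0.0046
0.7 -0.0343 0.0037
0.8 -0.0391 0.0022
0.9 -0.0438 0.0003
1.0 -0.0482 -0.0021
1.1 -0.0524 -0.0049
1.2 -0.0562 -0.0081
1.3 -0.0598 -0.0117
1.4 -0.0629 -0.0156
1.5 -0.0657 -0.0198
1.6 -0.068 -0.0243
1.7 -0.0698 -0.029
1.8 -0.0712 -0.0338
1.9 -0.0721 -0.0388
2.0 -0.0725 -0.0438
2.1 -0.0724 -0.0488
```

View pics/wrist2.png

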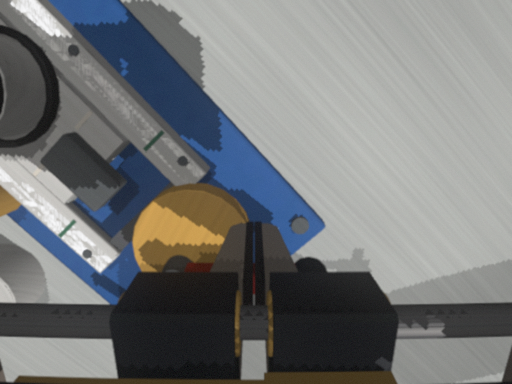

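View pics/side2c.png

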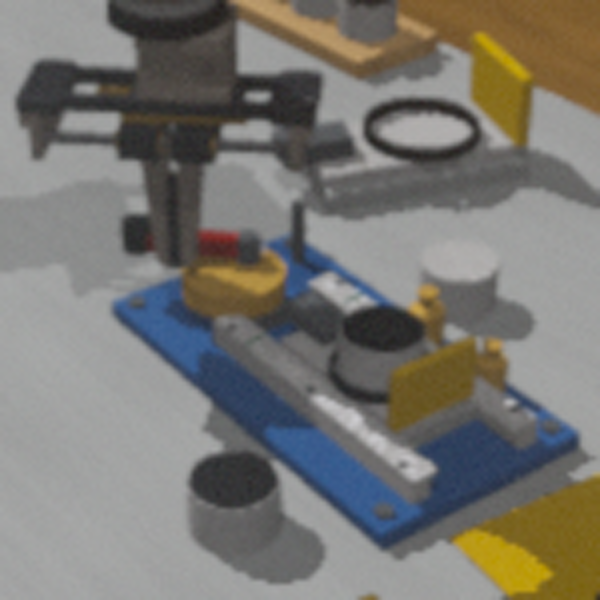

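The fingers are in front of the lever on its counter-clockwise side, about 5 mm off it (side view tips at (233,195)). I now push along an arc about the cam axis.

```bash
python3 -m creep '[{"linear":[-0.0088,0.0016,0.002],"rot":[0,0,0.1]},{"linear":[-0.0135,0.0027,0.003],"rot":[0,0,0.2]},{"linear":[-0.0184,0.0033,0.003],"rot":[0,0,0.3]},{"linear":[-0.0232,0.0034,0.003],"rot":[0,0,0.4]},{"linear":[-0.0281,0.0031,0.003],"rot":[0,0,0.5]},{"linear":[-0.0329,0.0023,0.003],"rot":[0,0,0.6]},{"linear":[-0.0376,0.001,0.003],"rot":[0,0,0.7]},{"linear":[-0.0421,-0.0008,0.003],"rot":[0,0,0.8]},{"linear":[-0.0464,-0.003,0.003],"rot":[0,0,0.9]},{"linear":[-0.0505,-0.0056,0.003],"rot":[0,0,1.0]}]'
cat >> h.py <<'E'
def polar():
    from cell import arm
    from scipy.spatial.transform import Rotation as R
    s=arm.read_state(); M=R.from_quat(s["eef_rot"]).as_matrix(); psi=np.arctan2(M[1,1],M[0,1])
    p=s["tool_pos"][:2]-AX; u=M[:2,1]; u=u/np.linalg.norm(u); t=np.array([-u[1],u[0]])
    print("psi",psi,"a",p@u,"b",p@t,"z",s["tool_pos"][2],"F",s["force"].round(1),"M",s["moment"].round(2)); return p@u,p@t,psi
def arc(a,b,b2,n,st,a2=None):
    a2=a if a2 is None else a2
    for i in range(1,n+1):
        f=st*i; print(round(f,3),round((-a2*np.sin(f)+b2*np.cos(f)-b)/1000,4),round((a2*np.cos(f)+b2*np.sin(f)-a)/1000,4))
E
python3 - <<'E'
from h import *
from cell import optics
for n in ("top","side"): 
    cv2.imwrite(f"pics/{n}3.png",optics.get_image(n))
a=cv2.imread("pics/side3.png")[130:280,190:340]; b=cv2.imread("pics/top3.png")[120:220,200:340]
cv2.imwrite("pics/c3.png",np.hstack([cv2.resize(a,(400,400)),cv2.resize(b,(400,286)).__class__(cv2.copyMakeBorder(cv2.resize(b,(400,286)),0,114,0,0,0)) if 0 else cv2.copyMakeBorder(cv2.resize(b,(400,286)),0,114,0,0,0)]))
a,b,psi=polar(); arc(a,b,b,10,.09)
E
```

```text
time: 4.68
tool_pos: [540.5, 45.3, 53.2]
eef_rot: [0.113, 0.994, 0.0, -0.002]
force: [-8.6, 2.7, 6.3]
gripper_width: 0.2
psi 1.347480079509331 a 45.628148669829514 b 19.4802946939323 z 53.23035282918002 F [-5.   1.3  4.3] M [0.34 0.9  0.  ]
0.09 -0.0042 0.0016
0.18 -0.0085 0.0028
0.27 -0.0129 0.0035
0.36 -0.0173 0.0039
0.45 -0.0218 0.0039
0.54 -0.0262 0.0035
0.63 -0.0306 0.0027
0.72 -0.0349 0.0015
0.81 -0.0391 -0.0001
0.9 -0.0431 -0.002
```

View pics/c3.png

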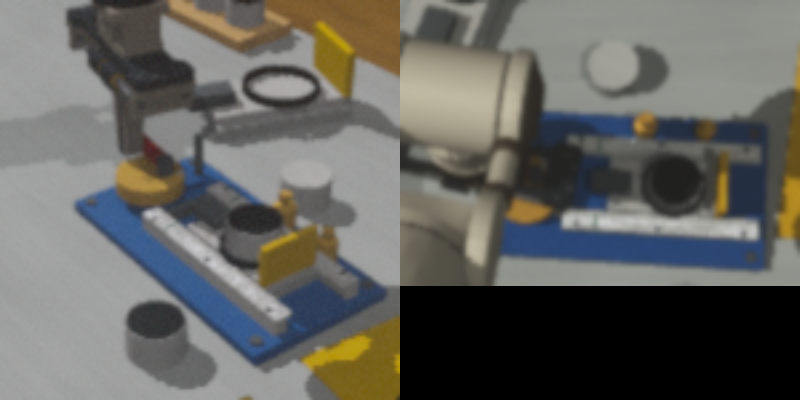

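The lever is turning with the fingers at about 9 N (side view: the red bar now points away from the camera, nothing else has moved). Continuing towards the stop.

```bash
python3 -m creep '[{"linear":[-0.0052,0.0015,0],"rot":[0,0,0.09]},{"linear":[-0.01,0.0026,0],"rot":[0,0,0.18]},{"linear":[-0.0144,0.0032,0],"rot":[0,0,0.27]},{"linear":[-0.0188,0.0034,0],"rot":[0,0,0.36]},{"linear":[-0.0232,0.0033,0],"rot":[0,0,0.45]},{"linear":[-0.0275,0.0028,0],"rot":[0,0,0.54]},{"linear":[-0.0318,0.0018,0],"rot":[0,0,0.63]},{"linear":[-0.036,0.0006,0],"rot":[0,0,0.72]},{"linear":[-0.0381,-0.0001,0],"rot":[0,0,0.76]},{"linear":[-0.04,-0.001,0],"rot":[0,0,0.8]}]'
python3 - <<'E'
from h import *
from cell import optics
cv2.imwrite("pics/side4.png",optics.get_image("side"));cv2.imwrite("pics/w4.png",optics.get_image("wrist"))
a=cv2.imread("pics/side4.png")[150:230,200:300]
cv2.imwrite("pics/c4.png",np.hstack([cv2.resize(a,(400,320)),cv2.resize(cv2.imread("pics/w4.png"),(400,320))]))
a,b,psi=polar(); arc(a,b,b-1,10,.02)
E
```

```text
time: 5.62
tool_pos: [578.7, 37.7, 53.0]
eef_rot: [0.49, 0.871, 0.001, -0.003]
force: [-4.2, 6.8, 3.4]
gripper_width: -0.1
psi 0.5466035862575863 a 45.808750251800504 b 20.033476794764468 z 52.9896308800991 F [-4.   5.4  3.3] M [ 1.01  0.72 -0.02]
0.02 -0.0019 0.0004
0.04 -0.0028 0.0007
0.06 -0.0038 0.0011
0.08 -0.0047 0.0014
0.1 -0.0057 0.0017
0.12 -0.0066 0.0019
0.14 -0.0076 0.0022
0.16 -0.0085 0.0024
0.18 -0.0095 0.0027
0.2 -0.0105 0.0029
```

View pics/c4.png

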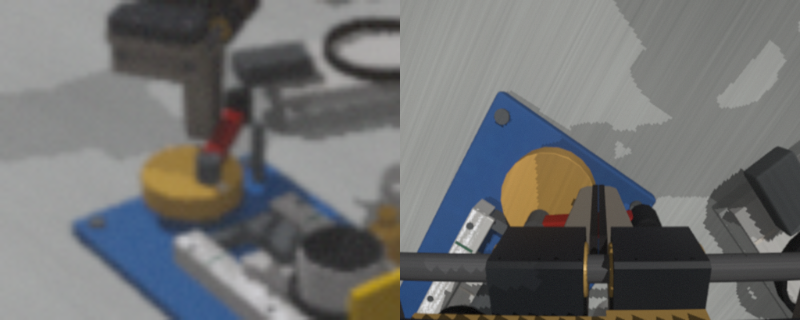

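```bash
python3 -m creep '[{"linear":[-0.0018,0.0004,0],"rot":[0,0,0.02]},{"linear":[-0.0028,0.0007,0],"rot":[0,0,0.04]},{"linear":[-0.0038,0.001,0],"rot":[0,0,0.06]},{"linear":[-0.0047,0.0014,0],"rot":[0,0,0.08]},{"linear":[-0.0057,0.0017,0],"rot":[0,0,0.1]},{"linear":[-0.0062,0.0018,0],"rot":[0,0,0.11]},{"linear":[-0.0066,0.0019,0],"rot":[0,0,0.12]},{"linear":[-0.0066,0.0019,0],"rot":[0,0,0.12]},{"linear":[-0.0066,0.0019,0],"rot":[0,0,0.12]},{"linear":[-0.0066,0.0019,0],"rot":[0,0,0.12]}]'
python3 - <<'E'
from h import *
a,b,psi=polar(); arc(a,b,b-1,10,.02)
E
```

```text
time: 6.55
tool_pos: [582.8, 34.8, 53.0]
eef_rot: [0.541, 0.841, 0.001, -0.005]
force: [-4.9, 5.9, 4.6]
gripper_width: 0.3
psi 0.4269357730626514 a 45.51748211289474 b 21.394301093397715 z 53.000200384970675 F [-4.9  5.9  4.6] M [1.01 0.76 0.08]
0.02 -0.0019 0.0004
0.04 -0.0028 0.0008
0.06 -0.0038 0.0011
0.08 -0.0047 0.0015
0.1 -0.0056 0.0018
0.12 -0.0066 0.0021
0.14 -0.0076 0.0024
0.16 -0.0085 0.0027
0.18 -0.0095 0.0029
0.2 -0.0104 0.0031
```

```bash
python3 -m creep '[{"linear":[-0.001,0.0002,0],"rot":[0,0,0.01]},{"linear":[-0.002,0.0004,0],"rot":[0,0,0.02]},{"linear":[-0.003,0.0006,0],"rot":[0,0,0.03]},{"linear":[-0.004,0.0008,0],"rot":[0,0,0.04]},{"linear":[-0.005,0.001,0],"rot":[0,0,0.04]},{"linear":[-0.006,0.001,0],"rot":[0,0,0.04]},{"linear":[-0.006,0.001,0],"rot":[0,0,0.04]},{"linear":[-0.006,0.001,0],"rot":[0,0,0.04]},{"linear":[-0.006,0.001,0],"rot":[0,0,0.04]},{"linear":[-0.006,0.001,0],"rot":[0,0,0.04]}]'
python3 - <<'E'
from h import *
a,b,psi=polar()
from cell import optics
cv2.imwrite("pics/side5.png",optics.get_image("side"));cv2.imwrite("pics/w5.png",optics.get_image("wrist"))
a=cv2.imread("pics/side5.png")[150:230,200:300]
cv2.imwrite("pics/c5.png",np.hstack([cv2.resize(a,(400,320)),cv2.resize(cv2.imread("pics/w5.png"),(400,320))]))
E
```

```text
time: 7.38
tool_pos: [584.3, 33.5, 53.0]
eef_rot: [0.558, 0.83, 0.002, -0.009]
force: [-7.2, 12.3, 8.1]
gripper_width: 0.6
psi 0.38700743624510386 a 45.46324678822005 b 21.477325782393688 z 53.02923097793843 F [-7.2 12.3  8.1] M [2.26 1.39 0.1 ]
```

View pics/c5.png

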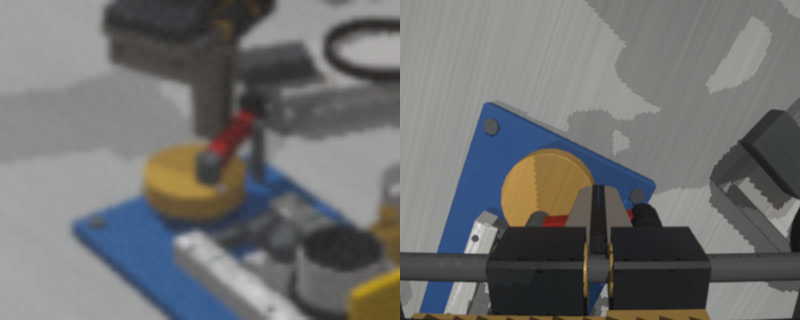

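```bash
python3 - <<'E'
from h import *
for j in (0,.05,.1,.2): print(j,proj("side",[[*leverpt(YAW-1.047+j,77,0),73]]).round(1))
k=cv2.imread("pics/side5.png")[165:195,245:280]; cv2.imwrite("pics/k5.png",cv2.resize(k,None,fx=16,fy=16,interpolation=cv2.INTER_CUBIC))
E
```

```text
0 [[263.  173.9]]
0.05 [[261.7 173.6]]
0.1 [[260.5 173.4]]
0.2 [[257.9 173.1]]
```

View pics/k5.png

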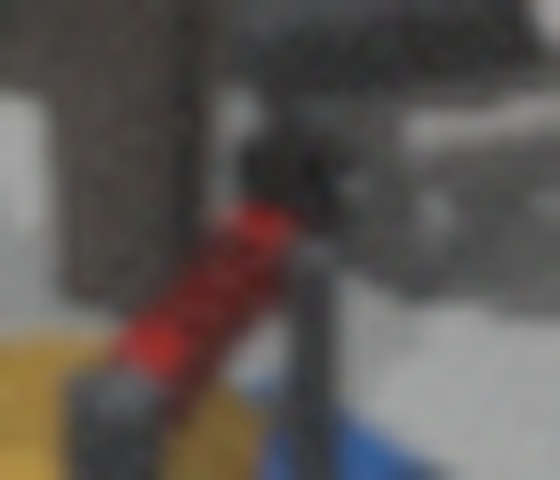

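The knob is at about (263,175), which is where joint 0 projects, and the bar is against the pin. One firmer push to be sure it is seated.

```bash
python3 -m creep '[{"linear":[-0.003,0,0],"rot":[0,0,0]},{"linear":[-0.005,0,0],"rot":[0,0,0]},{"linear":[-0.007,0,0],"rot":[0,0,0]},{"linear":[-0.009,0,0],"rot":[0,0,0]},{"linear":[-0.009,0,0],"rot":[0,0,0]},{"linear":[-0.009,0,0],"rot":[0,0,0]},{"linear":[-0.009,0,0],"rot":[0,0,0]},{"linear":[-0.009,0,0],"rot":[0,0,0]},{"linear":[-0.009,0,0],"rot":[0,0,0]},{"linear":[-0.009,0,0],"rot":[0,0,0]}]'
python3 - <<'E'
from h import *
polar()
E
```

```text
time: 8.32
tool_pos: [584.3, 33.2, 53.1]
eef_rot: [0.558, 0.83, 0.006, -0.016]
force: [-12.4, 27.0, 14.0]
gripper_width: 0.5
psi 0.38715463037238024 a 45.39629742564249 b 21.186985766861664 z 53.12805752734438 F [-12.4  27.   14. ] M [4.67 2.08 0.09]
```

Seated: 30 N and no further motion. Backing off and lifting.

```bash
python3 -m creep '[{"linear":[0.01,0,0],"rot":[0,0,0]},{"linear":[0.02,0,0],"rot":[0,0,0]},{"linear":[0.028,0,0],"rot":[0,0,0]},{"linear":[0.028,0,-0.005],"rot":[0,0,0]},{"linear":[0.028,0,-0.02],"rot":[0,0,0]},{"linear":[0.028,0,-0.04],"rot":[0,0,0]},{"linear":[0.028,0,-0.06],"rot":[0,0,0]},{"linear":[0.028,0,-0.08],"rot":[0,0,0]},{"linear":[0.028,0,-0.1],"rot":[0,0,0]},{"linear":[0.028,0,-0.1],"rot":[0,0,0]}]'
python3 - <<'E'
from h import *
from cell import optics
f=pose(SH); delta([*f(-118,0,0)[:2],150],SH[2]-np.pi/2)
cv2.imwrite("pics/s6.png",optics.get_image("side"))
a=cv2.imread("pics/s6.png")[150:250,200:325]; cv2.imwrite("pics/c6.png",cv2.resize(a,(750,600),interpolation=cv2.INTER_CUBIC))
E
```

```text
time: 9.15
tool_pos: [579.2, 55.1, 159.2]
eef_rot: [0.558, 0.83, 0.007, -0.012]
force: [0.2, 0.5, -0.5]
gripper_width: 0.4
t 9.15 pos [579.2  55.1 159.2] F [ 0.2  0.5 -0.5] w 0.4
linear m [-0.2502 -0.1452  0.0024] rot [-0.0067 -0.0271  0.4362]
```

View pics/c6.png

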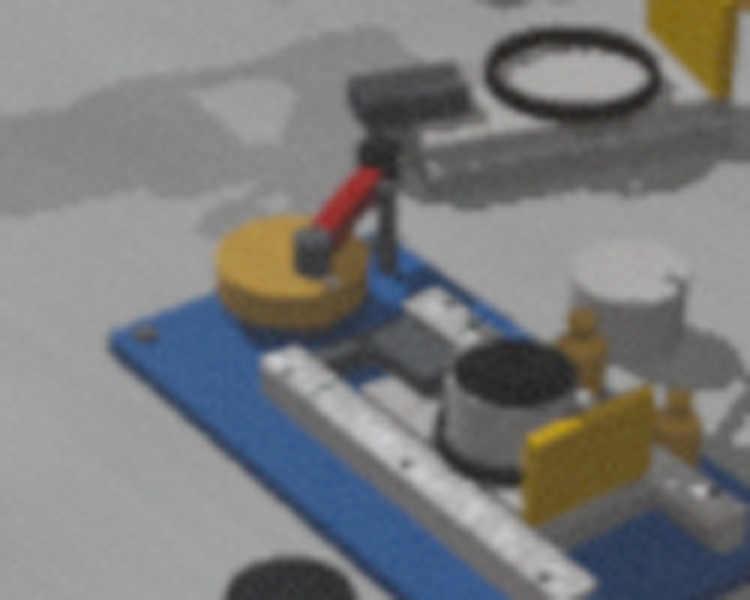

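The cam now shows its white dot at (255,198) facing the carriage, and the lever is against the pin. Next I travel to behind the yellow plate.

```bash
python3 -m creep '[{"linear":[-0.025,-0.0145,0],"rot":[0,0,0.05]},{"linear":[-0.055,-0.032,0],"rot":[0,0,0.1]},{"linear":[-0.087,-0.05,0],"rot":[0,-0.01,0.15]},{"linear":[-0.119,-0.069,0],"rot":[0,-0.02,0.22]},{"linear":[-0.151,-0.087,0],"rot":[-0.005,-0.025,0.3]},{"linear":[-0.183,-0.106,0],"rot":[-0.007,-0.027,0.36]},{"linear":[-0.215,-0.125,0],"rot":[-0.007,-0.027,0.42]},{"linear":[-0.24,-0.139,0],"rot":[-0.007,-0.027,0.436]},{"linear":[-0.25,-0.145,0.002],"rot":[-0.007,-0.027,0.436]},{"linear":[-0.25,-0.145,0.002],"rot":[-0.007,-0.027,0.436]}]'
python3 - <<'E'
from h import *
from cell import optics,arm,nets
s=arm.read_state()
f=pose(SH); delta([*f(-118,0,0)[:2],52],SH[2]-np.pi/2)
cv2.imwrite("pics/s7.png",optics.get_image("side")); cv2.imwrite("pics/w7.png",optics.get_image("wrist"))
print("plate pred wrist",proj("wrist",[f(-84,32,76),f(-84,-32,76),f(-118,0,52),f(-135,80,14),f(-135,-80,14)],wristT(s)).round().tolist())
a=cv2.imread("pics/s7.png")[150:290,200:400]; cv2.imwrite("pics/c7.png",np.hstack([cv2.resize(a,(428,300),interpolation=cv2.INTER_CUBIC),cv2.resize(cv2.imread("pics/w7.png"),(372,300))]))
E
```

```text
time: 10.03
tool_pos: [536.4, -232.8, 146.0]
eef_rot: [0.726, 0.688, -0.001, -0.002]
force: [0.8, 0.3, -0.9]
gripper_width: 0.0
t 10.03 pos [ 536.4 -232.8  146. ] F [ 0.8  0.3 -0.9] w 0.0
linear m [0.0016 0.0029 0.094 ] rot [-0.0052 -0.0012 -0.0031]
plate pred wrist [[215.0, 153.0], [302.0, 153.0], [258.0, 189.0], [174.0, 196.0], [341.0, 196.0]]
```

View pics/c7.png

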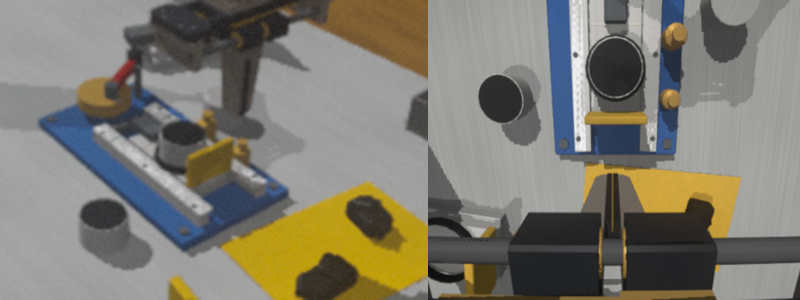

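View pics/w7.png

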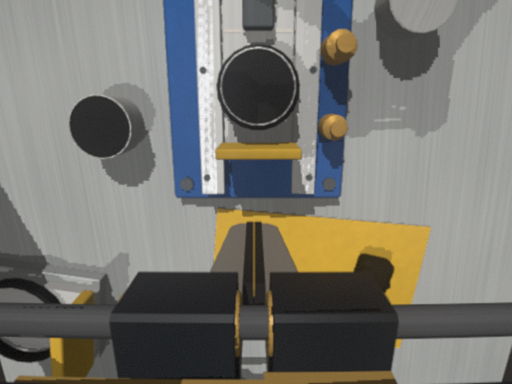

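The yellow plate is at (258,152) in the wrist view, matching its predicted position, and the fingers are centred behind it. Descending behind it.

```bash
python3 -m creep '[{"linear":[0.001,0.003,0.012],"rot":[-0.005,0,0]},{"linear":[0.001,0.003,0.026],"rot":[-0.005,0,0]},{"linear":[0.001,0.003,0.04],"rot":[-0.005,0,0]},{"linear":[0.001,0.003,0.054],"rot":[-0.005,0,0]},{"linear":[0.001,0.003,0.068],"rot":[-0.005,0,0]},{"linear":[0.001,0.003,0.08],"rot":[-0.005,0,0]},{"linear":[0.001,0.003,0.09],"rot":[-0.005,0,0]},{"linear":[0.001,0.003,0.093],"rot":[-0.005,0,0]},{"linear":[0.001,0.003,0.093],"rot":[-0.005,0,0]},{"linear":[0.001,0.003,0.093],"rot":[-0.005,0,0]}]'
python3 - <<'E'
from h import *
from cell import optics,arm,nets
f=pose(SH); delta([*f(-60,0,0)[:2],52],SH[2]-np.pi/2)
cv2.imwrite("pics/s8.png",optics.get_image("side"))
a=cv2.imread("pics/s8.png")[160:280,220:370]; cv2.imwrite("pics/c8.png",cv2.resize(a,(600,480),interpolation=cv2.INTER_CUBIC))
E
```

```text
time: 10.97
tool_pos: [540.3, -228.5, 54.1]
eef_rot: [0.724, 0.689, 0.001, -0.0]
force: [0.8, -0.1, 0.9]
gripper_width: 0.2
t 10.97 pos [ 540.3 -228.5   54.1] F [ 0.8 -0.1  0.9] w 0.2
linear m [ 0.0552 -0.0013  0.0022] rot [ 0.001  -0.002   0.0006]
```

View pics/c8.png

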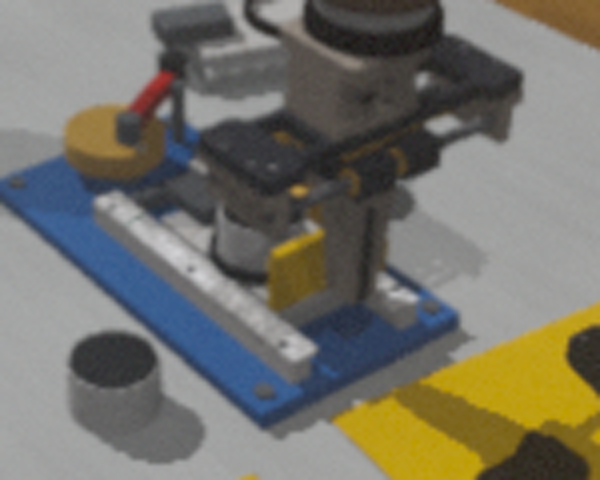

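Fingers are standing behind the plate at (345,260 crop), clear of everything. Pushing gently.

```bash
python3 -m creep '[{"linear":[0.003,0,0.002],"rot":[0,0,0]},{"linear":[0.006,0,0.002],"rot":[0,0,0]},{"linear":[0.009,0,0.002],"rot":[0,0,0]},{"linear":[0.012,0,0.002],"rot":[0,0,0]},{"linear":[0.015,-0.001,0.002],"rot":[0,0,0]},{"linear":[0.018,-0.001,0.002],"rot":[0,0,0]},{"linear":[0.021,-0.001,0.002],"rot":[0,0,0]},{"linear":[0.024,-0.001,0.002],"rot":[0,0,0]},{"linear":[0.027,-0.001,0.002],"rot":[0,0,0]},{"linear":[0.03,-0.001,0.002],"rot":[0,0,0]}]'
python3 - <<'E'
from h import *
f=pose(SH); delta([*f(-60,0,0)[:2],52],SH[2]-np.pi/2)
E
```

```text
time: 11.85
tool_pos: [541.1, -199.2, 52.6]
eef_rot: [0.724, 0.689, 0.001, 0.001]
force: [-0.2, -4.5, -1.9]
gripper_width: 0.3
t 11.85 pos [ 541.1 -199.2   52.6] F [-0.2 -4.5 -1.9] w 0.3
linear m [ 0.0259 -0.0006  0.0006] rot [ 0.002  -0.0005  0.0002]
```

In contact at about 4.5 N. Continuing.

```bash
python3 -m creep '[{"linear":[0.003,0,0],"rot":[0,0,0]},{"linear":[0.006,0,0],"rot":[0,0,0]},{"linear":[0.009,0,0],"rot":[0,0,0]},{"linear":[0.012,0,0],"rot":[0,0,0]},{"linear":[0.014,0,0],"rot":[0,0,0]},{"linear":[0.016,0,0],"rot":[0,0,0]},{"linear":[0.018,0,0],"rot":[0,0,0]},{"linear":[0.02,0,0],"rot":[0,0,0]},{"linear":[0.022,-0.0005,0],"rot":[0,0,0]},{"linear":[0.024,-0.0005,0],"rot":[0,0,0]}]'
python3 - <<'E'
from h import *
from cell import optics
f=pose(SH); delta([*f(-60,0,0)[:2],52],SH[2]-np.pi/2)
cv2.imwrite("pics/s9.png",optics.get_image("side"))
a=cv2.imread("pics/s9.png")[160:280,220:370]; cv2.imwrite("pics/c9.png",cv2.resize(a,(600,480),interpolation=cv2.INTER_CUBIC))
E
```

```text
time: 12.68
tool_pos: [541.8, -175.0, 52.6]
eef_rot: [0.724, 0.689, 0.001, 0.001]
force: [-0.6, -4.1, -0.9]
gripper_width: 0.4
t 12.68 pos [ 541.8 -175.    52.6] F [-0.6 -4.1 -0.9] w 0.4
linear m [ 0.0017 -0.0001  0.0006] rot [ 0.0019 -0.0005  0.0002]
```

View pics/c9.png

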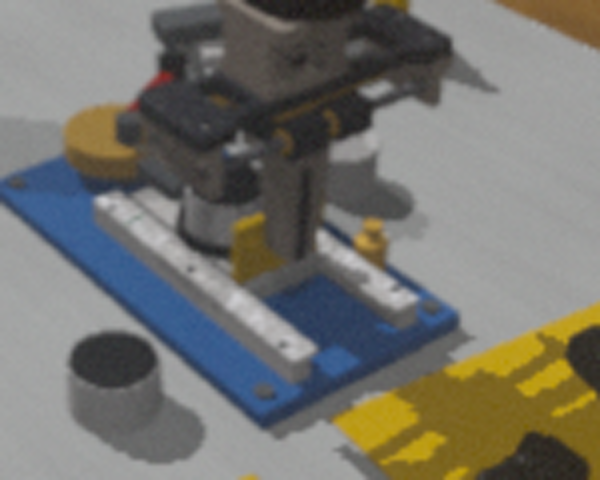

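```bash
python3 -m creep '[{"linear":[0.001,0,0],"rot":[0,0,0]},{"linear":[0.002,0,0],"rot":[0,0,0]},{"linear":[0.003,0,0],"rot":[0,0,0]},{"linear":[0.004,0,0],"rot":[0,0,0]},{"linear":[0.005,0,0],"rot":[0,0,0]},{"linear":[0.006,0,0],"rot":[0,0,0]},{"linear":[0.007,0,0],"rot":[0,0,0]},{"linear":[0.008,0,0],"rot":[0,0,0]},{"linear":[0.008,0,0],"rot":[0,0,0]},{"linear":[0.008,0,0],"rot":[0,0,0]}]'
python3 - <<'E'
from h import *
from cell import optics
f=pose(SH); delta([*f(-60,0,0)[:2],52],SH[2]-np.pi/2)
E
```

```text
time: 13.57
tool_pos: [543.1, -172.5, 54.8]
eef_rot: [0.724, 0.69, -0.002, 0.005]
force: [-2.6, -19.8, 1.6]
gripper_width: 0.8
t 13.57 pos [ 543.1 -172.5   54.8] F [ -2.6 -19.8   1.6] w 0.8
linear m [-0.0008 -0.0013  0.0028] rot [0.0049 0.0098 0.0011]
```

```bash
python3 -m creep '[{"linear":[0.001,0,0.001],"rot":[0,0,0]},{"linear":[0.002,0,0.001],"rot":[0,0,0]},{"linear":[0.004,0,0.001],"rot":[0,0,0]},{"linear":[0.005,0,0.001],"rot":[0,0,0]},{"linear":[0.005,0,0.001],"rot":[0,0,0]},{"linear":[0.005,0,0.001],"rot":[0,0,0]},{"linear":[0.005,0,0.001],"rot":[0,0,0]},{"linear":[0.005,0,0.001],"rot":[0,0,0]},{"linear":[0.005,0,0.001],"rot":[0,0,0]},{"linear":[0.005,0,0.001],"rot":[0,0,0]}]'
python3 - <<'E'
from h import *
from cell import optics
f=pose(SH); delta([*f(-60,0,0)[:2],52],SH[2]-np.pi/2)
cv2.imwrite("pics/w10.png",optics.get_image("wrist"));cv2.imwrite("pics/s10.png",optics.get_image("side"))
E
```

```text
time: 14.4
tool_pos: [543.9, -173.0, 55.8]
eef_rot: [0.724, 0.69, -0.005, 0.009]
force: [-5.3, -18.9, 2.9]
gripper_width: 0.7
t 14.4 pos [ 543.9 -173.    55.8] F [ -5.3 -18.9   2.9] w 0.7
linear m [-0.0003 -0.0021  0.0038] rot [0.0067 0.0194 0.0017]
```

View pics/w10.png

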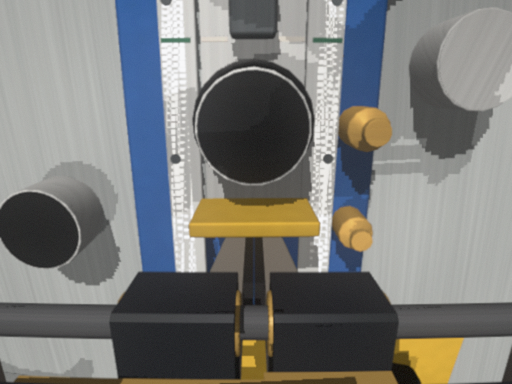

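```bash
python3 - <<'E'
import cv2
a=cv2.imread("pics/w10.png")[20:60,150:355]; cv2.imwrite("pics/c10.png",cv2.resize(a,(800,156),interpolation=cv2.INTER_CUBIC))
E
```

```text
(no output)
```

View pics/c10.png

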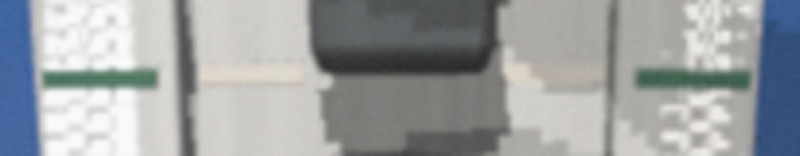

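```bash
python3 - <<'E'
from h import *
from cell import arm
T=wristT(arm.read_state()); f=pose(SH)
for x,z in ((45,32),(45,28),(45,26),(43,27),(44,27),(46,27)): print(x,z,proj("wrist",[f(x,25,z)],T).round(1))
E
```

```text
45 32 [[205.   39.3]]
45 28 [[206.   40.4]]
45 26 [[206.4  41. ]]
43 27 [[206.3  44.5]]
44 27 [[206.3  42.6]]
46 27 [[206.1  38.8]]
```

The white line (row 39) meets the green lines (row 40), and the carriage resists about 20 N at its stop. Backing off and lifting.

```bash
python3 -m creep '[{"linear":[-0.003,0,0],"rot":[0,0,0]},{"linear":[-0.01,0,0],"rot":[0,0,0]},{"linear":[-0.02,0,0],"rot":[0,0,0]},{"linear":[-0.03,0,0],"rot":[0,0,0]},{"linear":[-0.035,0,0],"rot":[0,0,0]},{"linear":[-0.035,0,-0.02],"rot":[0,0,0]},{"linear":[-0.035,0,-0.045],"rot":[0,0,0]},{"linear":[-0.035,0,-0.07],"rot":[0,0,0]},{"linear":[-0.035,0,-0.1],"rot":[0,0,0]},{"linear":[-0.035,0,-0.13],"rot":[0,0,0]}]'
python3 -m creep '[{"linear":[-0.01,0,-0.03],"rot":[0,0,0]},{"linear":[-0.02,0,-0.06],"rot":[0,0,0]},{"linear":[-0.03,0,-0.08],"rot":[0,0,0]},{"linear":[-0.03,0,-0.09],"rot":[0,0,0]},{"linear":[-0.03,0,-0.09],"rot":[0,0,0]},{"linear":[-0.03,0,-0.09],"rot":[0,0,0]},{"linear":[-0.03,0,-0.09],"rot":[0,0,0]},{"linear":[-0.03,0,-0.09],"rot":[0,0,0]},{"linear":[-0.03,0,-0.09],"rot":[0,0,0]},{"linear":[-0.03,0,-0.09],"rot":[0,0,0]}]'
python3 - <<'E'
from h import *
from cell import optics,arm
T=wristT(arm.read_state()); f=pose(SH)
cv2.imwrite("pics/w11.png",optics.get_image("wrist"));cv2.imwrite("pics/s11.png",optics.get_image("side"))
print(proj("wrist",[f(45,40,32),f(45,25,28),f(-51,32,76),f(-51,-32,76)],T).round(1).tolist(), [proj("side",[f(-51,y,76)]).round(1).tolist() for y in (32,-32)])
a=cv2.imread("pics/s11.png")[160:280,200:350]; cv2.imwrite("pics/c11.png",cv2.resize(a,(750,600),interpolation=cv2.INTER_CUBIC))
E
```

```text
time: 15.33
tool_pos: [540.9, -205.1, 187.1]
eef_rot: [0.724, 0.69, -0.005, 0.008]
force: [0.5, 0.3, -0.5]
gripper_width: 0.1
time: 16.17
tool_pos: [538.7, -232.9, 276.4]
eef_rot: [0.724, 0.69, -0.005, 0.007]
force: [0.2, 0.4, 1.5]
gripper_width: 0.4
[[218.9, 13.9], [232.2, 14.6], [224.4, 100.9], [283.4, 101.0]] [[[279.7, 217.4]], [[299.9, 208.6]]]
```

View pics/c11.png

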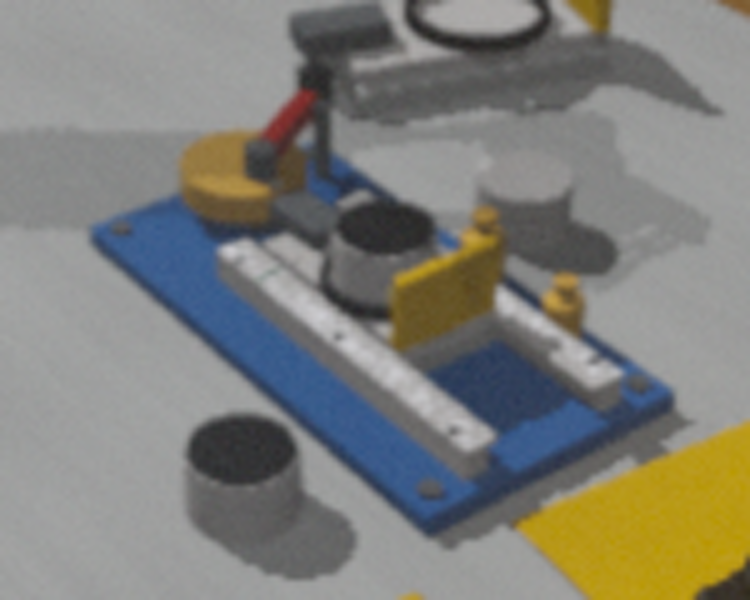

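View pics/w11.png

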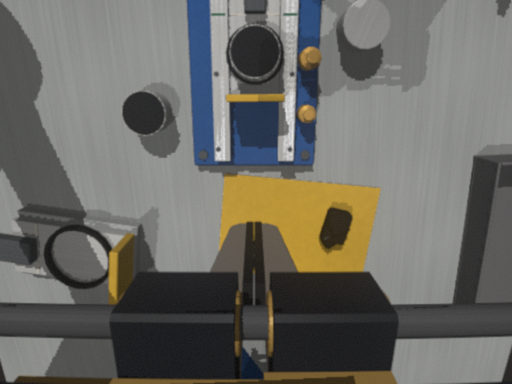

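The plate's rear edge at row 101 (wrist view) and its corners near (279,217) and (299,208) (side view) match the predicted home position. The lever is at its pin, the tin is in the nest, and the bystanders have not moved.

```bash
python3 -c "
from cell import finish_job,arm
print(arm.read_state()['joint_velocities'].round(3)); print(finish_job())"
```

```text
[-0.002 -0.005 -0.008 -0.     0.001 -0.   ]
the job is handed in; nothing more can be done
None
```

I turned the cam clockwise to its stop, then pushed the carriage home by its yellow plate, and handed the job in at about 16 s of the 51 s allowed.

- **Cam:** I pushed the red lever with the closed fingers. At the end it held about 30 N without moving, with the lever against its pin. The knob showed where joint angle 0 projects, and what looked like the white dot faced the carriage.
- **Carriage:** It slid with about 4 N and then stopped dead, holding about 20 N at the end stop. The white lines met the green lines to within about 1 pixel, and the plate was where home projects after I backed off.
- **Last look:** The gripper was clear and the tin was in its nest. The spare tins, the weights and the lump still in view looked undisturbed.
- **Disagreement:** In the final 5 mm push on the carriage the fingertips rode about 1 mm up the plate and the force did not rise further. They stayed on the plate.

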